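# Set the laundry timer and start it

### The arm

A 6-joint arm with a two-finger parallel gripper is mounted at the origin on the work surface. World frame = base frame: x ahead of the robot, y to its left, z up, the work surface at z = 0. Lengths are in m, angles in rad, forces in N, time in s.
With the tool pointing down it reaches from about 0.35 to 0.975 m from the base axis. Payload 4.9 kg.
Tool frame: the origin (TCP) lies on the centre line of the jaws, within the pads' length; the fingertips stand 14 mm ahead of it and the grasp point (between the pads) lies 5 mm behind it (manip.nose_length is the distance from the TCP to the fingertips, in m); z points along the fingers, y is the line along which they close (so a half turn about z gives the same grasp; the last joint's range is limited). The gripper opens to 85 mm and grips with 20 to 120 N. Pads are 22 mm wide; open, the fingers measure 114 mm over their backs; the gripper's body (76 mm by 85 mm) begins 54 mm behind the grasp point. The pads swing forward as they close: fully open they stand 13 mm farther back than shut.
Start: joints at [-1.301, 0.053, 1.613, -0, 1.476, -0.119], TCP at [0.237, -0.578, 0.245] pointing down, gripper open.
Joint ranges: [-3.01, 3.01], [-1.01, 2.22], [0.06, 2.58], [-1.02, 4.17], [0.09, 2.62], [-3.14, 3.14]. Speed limits (rad/s): [2.57, 2.57, 3.14, 3.14, 3.14, 3.14].

### API

Orientations are given as a unit quaternion [w, x, y, z].
In Python, from plant import manip, imaging gives the robot as it stands.
- The arm moves only by the tool play_rows, never from a script. Its argument "commands" is a list of rows, each a list of 6 numbers: the shift along the tool's x, y, z in mm, then the turn, a rotation vector about the tool's x, y, z in degrees. A call has 1 to 5 rows; each row shifts and turns the commanded pose from where the row before left it, along the tool's axes as they then stand; what a row does not reach is not made up. A row lasts 1/12 s, in which the tool goes at most 41.7 mm and 7.16 degrees, less where a joint would pass 70% of its speed; a pose out of reach is approached as far as the arm can. A call is refused whole if a number of a shift passes 41.7 or a number of a turn 7.16, either way. A call with a gripper value outside its range is refused whole. "hand" is the finger opening in mm, from 0 to 85.4, set as the call begins (left out, the last holds). The fingers move at their own pace and stop on an object; the grip force is fixed at half the most. Time passes only in rows, so rows that do not move let the fingers close. It gives the time, the measured TCP pose, the force, the opening and the grip force at its end, in the units of the state.
- manip.state(): the state, without advancing time (a new reading comes with each control period).
- imaging.grab_frame(name): name is "side" or "top" or "wrist"; returns a dict with "image" (400x640x3 uint8, red, green, blue), "fx", "fy", "cx", "cy" (pixels), "R" (3x3) and "t" (3): a world point X has camera coordinates R X + t; the wrist camera has in their place "mount" (4x4, takes a point from camera to tool coordinates, whose origin is the TCP and whose axes are the flange's). Camera axes: x right, y down, z forward; pixel columns grow to the right and rows downward; lengths in m; the calibration is good to about 2 mm. A picture is of the moment at which its call begins: read the wrist's pose just before it. There is no depth.
- manip.job_done(): hands the job in; it is judged then, once.
The state is a dict: "time": time; "joint_pos": joint angles; "joint_vel": joint speeds; "joint_efforts": joint torques, N m; "tool_pos": TCP position; "tool_rot": TCP orientation; "contact_force": force on the tool from outside, world axes, zero at the start; "ft_torque": the same for the moment, N m; "gripper_width": opening from 0.0 (shut) to 1.0 (fully open); "grasp_force": force on a finger pad.
Only numpy, scipy, OpenCV 4.12 (cv2) and the standard library are available. Lean on these libraries where they do the work, as an engineer would, in place of code of your own. Each camera call takes 0.05 s, during which the arm holds its last target. There are 200 camera calls.

### The job

Turn the black dial of the laundry timer until its white pointer lines up with the orange mark, then push the green start button down and let go. The timer is light and stands loose on the counter and its dial is stiff, so bear down on it while turning so that the unit neither spins nor slides, without leaning on it harder than a firm press of about 20 N, and leave the things around it alone.

Things in the scene. Friction and masses are not known exactly. Their poses are not given: they have to be found in the camera images.
- timer: Light loose countertop timer (about 0.4 kg), white plastic box 140 (x) x 110 (y) x 45 mm high, grey top, on four rubber feet at its corners, 72 mm from the middle. Origin: centre of the underside; z up; -x is the front, where the green button is. Friction on the counter about 0.6, varying by 15 %: it spins or slides unless pressed down.
- dial (a joint): Black dial, turns about the upright line through dial_axis: 0 to 3.45 rad, growing clockwise seen from above. At value q its white pointer points along (-cos q, sin q) in the timer's x, y (q = 0: to the front). The orange mark is at q = 2.3; the dial starts between 0.3 and 1.3. Stiff: about 0.55 N m turns it; it stays where it is left.
- dial_axis (a point): Point on the timer on the dial's axis, in the timer frame (15, 0, 63) mm: top face of the dial's round skirt (56 mm diameter, 8 mm thick). On the skirt stands a grip bar 46 mm long (along the pointer), 14 mm wide, from 63 to 97 mm over the counter. Fingertips pinching the bar may press on the skirt, which turns with it and is rigid: it does not sink.
- start (a joint): Green round push button, 24 mm diameter, on the timer's top near the front: 0 up, 0.005 m fully down; springs back; a little over 1 N starts it and about 5 N bring it fully down. It counts as pushed beyond 0.0035 m.
- button_top (a point): Point on the timer: centre of the button's top face when up; in the timer frame (-50, 0, 56) mm.
- front_edge (a point): Point on the timer: middle of its front face, in the timer frame (-70, 0, 25) mm; shows whether the unit has spun or slid.
- counter: Fixed dark wood counter; its top is the work surface.
- detergent: Bystander: white bottle with blue cap, 72 mm diameter, 190 mm tall; origin at the centre of its underside.
- pin_jar: Bystander: amber glass jar with steel lid, 80 mm diameter, 120 mm tall; origin at the centre of its underside.
- soap_box: Bystander: green box 60 x 100 x 50 mm high; origin at the centre of its underside.
Not all that is in view belongs to the job. Leave any purple look-alike of the timer alone.

How it is judged:
By the outcome, as a careful person would: the job done as asked, in the order asked, and still so for the second after the job is handed in, with the robot touching nothing.
It also fails if it takes over 72 s, if anything falls off the work surface, if the arm or the gripper's body presses on something with over 40 N, if the wrist force passes 120 N, or if a joint passes its speed limit or range.

## Working session

There is one attempt and no reset: what is moved stays moved. The work goes in short steps, Python scripts to look and compute and a tool call to move; the robot and the scene stay as the last step left them, time stands still between calls to the robot, and variables do not carry over. Pictures are saved under pics/ and viewed, at most 10 in all, crops included, and the job is handed in when it is done.

Besides the shell and the picture viewer there is one more tool, called after "Emit:" by a JSON object that holds its "name" and its "arguments". play_rows: Moves the arm, as the interface text tells. Its arguments: {"type":"object","properties":{"commands":{"type":"array","items":{"type":"array","items":{"type":"number"}}},"hand":{"type":"number"}},"required":["commands"]}

```bash
mkdir -p pics; ls; python3 - <<'E'
from plant import manip, imaging
import cv2,numpy as np
for n in ("side","top"):
    f=imaging.grab_frame(n); cv2.imwrite(f"pics/{n}0.png",f["image"][:,:,::-1])
    print(n,f["fx"],f["fy"],f["cx"],f["cy"],np.round(f["R"],4).tolist(),np.round(f["t"],4).tolist())
s=manip.state();print(s)
E
```

```text
pics
side 409.71188013507486 409.71188013507486 316.9356626900486 202.06512472000657 [[-0.9884, -0.1513, 0.0114], [-0.0916, 0.5354, -0.8396], [0.121, -0.8309, -0.5431]] [0.5314, 0.0952, 1.0076]
top 386.6023655225373 386.6023655225373 317.2623019038382 196.98018107780493 [[0.0095, -1.0, 0.0015], [-0.9965, -0.0096, -0.0827], [0.0828, -0.0007, -0.9966]] [0.0491, 0.57, 1.0454]
{'time': 0.1, 'joint_pos': array([-1.30099678e+00,  5.32961663e-02,  1.61420462e+00,  3.07860693e-05,
        1.47598448e+00, -1.18975168e-01]), 'joint_vel': array([-0.00038137, -0.00334381, -0.00305785,  0.00077055, -0.001567  ,
        0.00069045]), 'joint_efforts': array([ 8.13627412e-04, -3.94908285e+01, -3.71359742e+01, -1.33324838e-04,
        3.93962415e-03, -1.52285668e-05]), 'tool_pos': array([ 0.2367833 , -0.57781342,  0.244154  ]), 'tool_rot': array([-9.44771905e-04,  9.81166040e-01,  1.93163937e-01, -5.60165003e-05]), 'contact_force': array([ 0.26037186, -0.58160167,  0.19284793]), 'ft_torque': array([0.03671742, 0.00767354, 0.03760339]), 'grasp_force': 0.0, 'gripper_width': 0.9992917056645036}
```

View pics/top0.png

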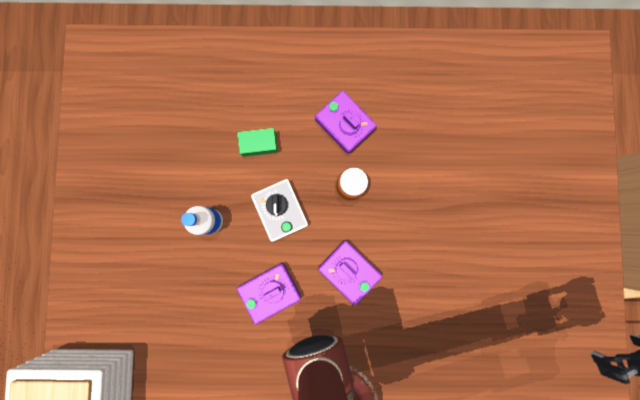

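View pics/side0.png

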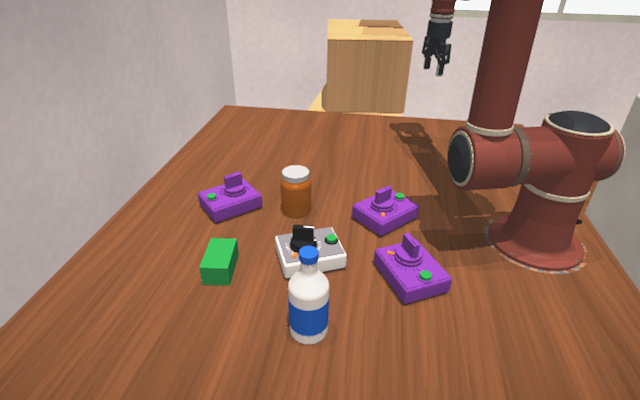

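The top view shows four timer-shaped units: purple ones at (346,122), (350,272) and (270,293), and one white box with a grey top and black dial at (280,210). The white one fits the description. Its green button is at (286,227). The jar is at (353,183), the bottle at (202,220) and the soap box at (257,142). I'll confirm with a crop.

```bash
python3 - <<'E'
import cv2,numpy as np
a=cv2.imread("pics/top0.png")[170:250,240:320]; b=cv2.imread("pics/side0.png")[215:285,270:350]
a=cv2.resize(a,None,fx=5,fy=5,interpolation=cv2.INTER_CUBIC); b=cv2.resize(b,(400,350),interpolation=cv2.INTER_CUBIC)
b=np.vstack([b,np.zeros((50,400,3),np.uint8)])
cv2.imwrite("pics/crop0.png",np.hstack([a,b]))
E
```

```text
(no output)
```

View pics/crop0.png

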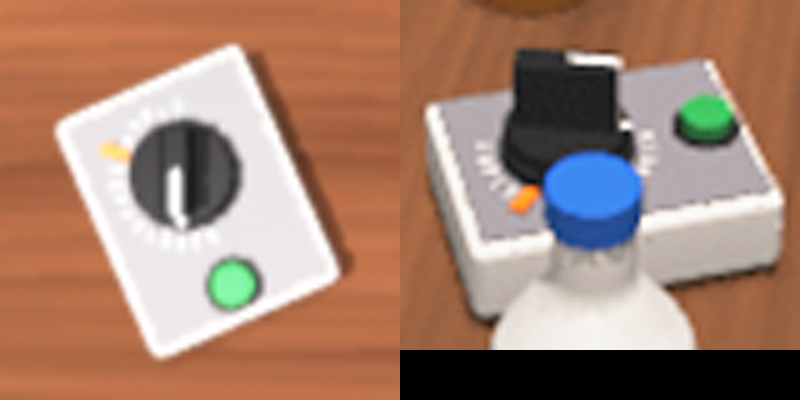

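```bash
cat > h.py <<'E'
import numpy as np,cv2
from plant import manip, imaging
from scipy.spatial.transform import Rotation as Rn
def K(f): return np.array([[f["fx"],0,f["cx"]],[0,f["fy"],f["cy"]],[0,0,1]])
def P(f): return K(f)@np.c_[f["R"],f["t"]]
def onz(f,uv,z):
    R=np.array(f["R"]);c=-R.T@np.array(f["t"]); d=R.T@np.linalg.inv(K(f))@np.r_[uv,1]
    return c+d*(z-c[2])/d[2]
def wrist():
    s=manip.state(); f=imaging.grab_frame("wrist"); w=s["tool_rot"]
    T=np.eye(4); T[:3,:3]=Rn.from_quat(np.r_[w[1:],w[0]]).as_matrix(); T[:3,3]=s["tool_pos"]
    M=np.linalg.inv(T@np.array(f["mount"])); f["R"]=M[:3,:3]; f["t"]=M[:3,3]; return f,s
E
python3 - <<'E'
from h import *
t=imaging.grab_frame("top"); s=imaging.grab_frame("side")
tp=lambda x,y:(240+x/5,170+y/5); sp=lambda x,y:(270+(x-400)/5,215+y/5)
pts={"btn":((232,283),(705,110)),"A":((160,357),(780,200)),"B":((340,272),(710,62)),"C":((237,46),(430,105)),"D":((58,127),(475,245))}
for k,(a,b) in pts.items():
    X=cv2.triangulatePoints(P(t),P(s),np.array(tp(*a),float),np.array(sp(*b),float)).ravel();print(k,np.round(X[:3]/X[3],4))
z={"btn":.056,"A":.045,"B":.045,"C":.045,"D":.045}
W={k:onz(t,tp(*pts[k][0]),z[k]) for k in z}; print({k:np.round(v,4) for k,v in W.items()})
ax=(W["C"]+W["D"]-W["A"]-W["B"]); c=(W["A"]+W["B"]+W["C"]+W["D"])/4
print("centre",c,"yaw",np.degrees(np.arctan2(ax[1],ax[0])),"dial",onz(t,tp(187,173),.063))
p0=onz(t,tp(173,170),.097);p1=onz(t,tp(180,222),.097);d=p1-p0;print("ptr",np.degrees(np.arctan2(d[1],d[0])))
print(manip.state()["time"], np.array(imaging.grab_frame("wrist")["mount"]).round(4).tolist())
E
```

```text
btn [0.486  0.1361 0.0533]
A [0.4469 0.1756 0.0388]
B [0.4914 0.0787 0.0378]
C [0.6144 0.1363 0.04  ]
D [0.5703 0.2325 0.0447]
{'btn': array([0.4868, 0.136 , 0.056 ]), 'A': array([0.4469, 0.1748, 0.045 ]), 'B': array([0.4933, 0.0788, 0.045 ]), 'C': array([0.6154, 0.1362, 0.045 ]), 'D': array([0.5703, 0.2325, 0.045 ])}
centre [0.53148191 0.15556681 0.045     ] yaw 25.117463292911435 dial [0.54484424 0.1602881  0.063     ]
ptr -171.29271322663547
0.2 [[-0.0006, -0.9529, -0.3031, 0.0779], [1.0, -0.0007, 0.0001, -0.0002], [-0.0003, -0.3031, 0.9529, -0.1289], [0.0, 0.0, 0.0, 1.0]]
```

Emit:
{"name": "play_rows", "arguments": {"commands": [[28,-28,0,0,0,0],[28,-28,0,0,0,0],[28,-28,0,0,0,0],[28,-28,0,0,0,0],[28,-28,0,0,0,0]]}}

```text
time: 0.67
tool_pos: [0.3136, -0.394, 0.2451]
tool_rot: [-0.0, 0.981, 0.193, 0.0]
contact_force: [0.7, -0.1, -0.5]
gripper_width: 0.998
grasp_force: 0.0
```

Emit:
{"name": "play_rows", "arguments": {"commands": [[28,-28,0,0,0,0],[28,-28,0,0,0,0],[28,-28,0,0,0,0],[28,-28,0,0,0,0],[28,-28,0,0,0,0]]}}

```text
time: 1.08
tool_pos: [0.3901, -0.2113, 0.2454]
tool_rot: [0.0, 0.981, 0.193, 0.0]
contact_force: [0.9, -0.3, -0.1]
gripper_width: 1.0
grasp_force: 0.0
```

Emit:
{"name": "play_rows", "arguments": {"commands": [[28,-28,0,0,0,0],[28,-28,0,0,0,0],[28,-28,0,0,0,0],[28,-28,0,0,0,0],[28,-28,0,0,0,0]]}}

```text
time: 1.5
tool_pos: [0.4667, -0.0284, 0.2455]
tool_rot: [0.0, 0.981, 0.193, 0.0]
contact_force: [-0.1, -0.8, 0.5]
gripper_width: 0.998
grasp_force: 0.0
```

Emit:
{"name": "play_rows", "arguments": {"commands": [[28,-28,0,0,0,0],[28,-28,0,0,0,0],[28,-28,0,0,0,0],[28,-28,0,0,0,0],[0,0,0,0,0,0]]}}

```text
time: 1.92
tool_pos: [0.5286, 0.121, 0.245]
tool_rot: [-0.001, 0.981, 0.196, 0.0]
contact_force: [0.2, -0.2, 0.1]
gripper_width: 1.001
grasp_force: 0.0
```

Emit:
{"name": "play_rows", "arguments": {"commands": [[0,0,0,0,0,-7],[0,0,0,0,0,-7],[0,0,0,0,0,-7],[0,0,0,0,0,-7],[0,0,0,0,0,-7]]}}

```text
time: 2.33
tool_pos: [0.5274, 0.1155, 0.2451]
tool_rot: [-0.0, 0.876, 0.482, -0.0]
contact_force: [0.1, -0.9, -0.6]
gripper_width: 1.002
grasp_force: 0.0
```

Emit:
{"name": "play_rows", "arguments": {"commands": [[0,0,0,0,0,-7],[0,0,0,0,0,-7],[0,0,0,0,0,-7],[0,0,0,0,0,-7],[0,0,0,0,0,-7]]}}

```text
time: 2.75
tool_pos: [0.5274, 0.1153, 0.2452]
tool_rot: [-0.0, 0.691, 0.723, -0.0]
contact_force: [0.7, -0.2, -0.7]
gripper_width: 1.001
grasp_force: 0.0
```

Emit:
{"name": "play_rows", "arguments": {"commands": [[0,0,0,0,0,-7],[0,0,0,0,0,-7],[0,0,0,0,0,-7],[0,0,0,0,0,-7],[0,0,0,0,0,-7]]}}

```text
time: 3.17
tool_pos: [0.5274, 0.1154, 0.2452]
tool_rot: [-0.0, 0.441, 0.897, -0.0]
contact_force: [-0.0, 0.5, 0.2]
gripper_width: 1.003
grasp_force: 0.0
```

Emit:
{"name": "play_rows", "arguments": {"commands": [[0,0,0,0,0,-7],[0,0,0,0,0,-7],[0,0,0,0,0,-7],[0,0,0,0,0,-7],[0,0,0,0,0,-7]]}}

```text
time: 3.58
tool_pos: [0.5274, 0.1154, 0.2452]
tool_rot: [-0.0, 0.151, 0.989, -0.0]
contact_force: [-0.4, -0.1, -0.1]
gripper_width: 1.0
grasp_force: 0.0
```

Emit:
{"name": "play_rows", "arguments": {"commands": [[0,0,0,0,0,-7],[0,0,0,0,0,-7],[0,0,0,0,0,-4],[0,0,0,0,0,0],[0,0,0,0,0,0]]}}

```text
time: 4.0
tool_pos: [0.5274, 0.1154, 0.2452]
tool_rot: [-0.0, -0.001, 1.0, -0.0]
contact_force: [-0.3, 0.5, 0.0]
gripper_width: 0.99
grasp_force: 0.0
```

```bash
python3 - <<'E'
from h import *
f,s=wrist(); cv2.imwrite("pics/w1.png",f["image"][:,:,::-1])
print(s["time"],s["tool_pos"],s["tool_rot"],s["joint_pos"],s["contact_force"],s["ft_torque"])
E
```

```text
4.0 [0.52744732 0.11542406 0.24524207] [-6.43903765e-05 -1.33756024e-03  9.99999102e-01 -4.31804808e-05] [ 7.76151840e-02 -1.51427914e-01  1.80996865e+00 -7.65900222e-05
  1.48318691e+00 -1.49584956e+00] [-0.29776382  0.45783164  0.03964103] [-0.01339472  0.02572936  0.09554165]
```

View pics/w1.png

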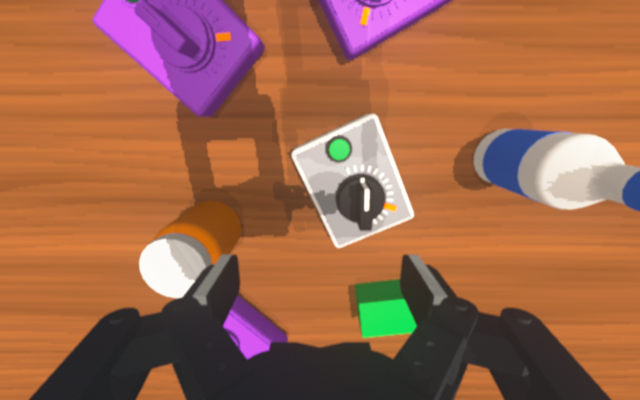

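The wrist view shows the white timer with its button at (339,149), dial at (361,198), pointer up (180° in world axes), and orange mark at (389,207). I'll enlarge it for measurement.

```bash
python3 - <<'E'
import cv2
a=cv2.imread("pics/w1.png")[105:255,280:430]
cv2.imwrite("pics/crop1.png",cv2.resize(a,(600,600),interpolation=cv2.INTER_CUBIC))
E
```

```text
(no output)
```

View pics/crop1.png

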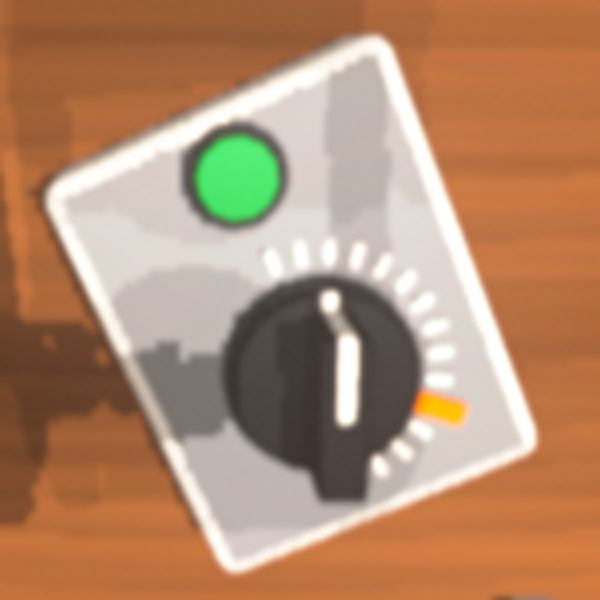

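```bash
python3 - <<'E'
from h import *
f,s=wrist(); t=imaging.grab_frame("top")
p=lambda x,y:(280+x/4,105+y/4)
b=onz(f,p(237,178),.056)
C=[onz(f,p(*q),.045) for q in((48,190),(382,40),(537,447),(232,572))]
c=sum(C)/4; ax=C[2]+C[3]-C[0]-C[1]; yaw=np.arctan2(ax[1],ax[0])
print("btn",b,"c",c,"yaw",np.degrees(yaw), [np.linalg.norm(C[i]-C[i-1]).round(4) for i in range(4)])
u=np.array([np.cos(yaw),np.sin(yaw),0]); print("dial",c+.015*u,"btn from c",c-.05*u)
print("skirt centre",onz(f,p(325,373),.063))
a,e=onz(f,p(348,335),.097),onz(f,p(345,425),.097); d=a-e; print("bar",a,e,np.degrees(np.arctan2(d[1],d[0])))
dot=onz(f,p(330,300),.063); d=dot-(c+.015*u); print("dot dir",np.degrees(np.arctan2(d[1],d[0])))
om=onz(f,p(441,409),.045); d=om-(c+.015*u); print("orange",np.degrees(np.arctan2(d[1],d[0])), "expected",180-131.8+np.degrees(yaw))
bt=cv2.triangulatePoints(P(t),P(f),np.array([286.4,226.6]),np.array(p(237,178))).ravel();print("tri btn",bt[:3]/bt[3])
E
```

```text
btn [0.48682052 0.13774437 0.056     ] c [0.53203894 0.15913274 0.045     ] yaw 24.753392645644798 [np.float64(0.136), np.float64(0.1042), np.float64(0.1345), np.float64(0.1047)]
dial [0.54566072 0.16541345 0.045     ] btn from c [0.48663302 0.13819707 0.045     ]
skirt centre [0.54212303 0.16424478 0.063     ]
bar [0.52189333 0.16434641 0.097     ] [0.5463616  0.16487455 0.097     ] -178.76347721301417
dot dir -178.24101760621338
orange 70.76274287179083 expected 72.95339264564478
tri btn [0.48686851 0.13668445 0.05462964]
```

Emit:
{"name": "play_rows", "arguments": {"commands": [[-9,25,0,0,0,-1.3],[-8.5,24,0,0,0,0],[0,0,30,0,0,0],[0,0,30,0,0,0],[0,0,30,0,0,0]], "hand": 34}}

```text
time: 4.57
tool_pos: [0.5448, 0.1655, 0.155]
tool_rot: [0.001, -0.014, 1.0, 0.0]
contact_force: [0.6, -0.8, -0.7]
gripper_width: 0.398
grasp_force: 0.0
```

Emit:
{"name": "play_rows", "arguments": {"commands": [[0,0,20,0,0,0],[0,0,0,0,0,0],[0,0,0,0,0,0],[0,0,0,0,0,0]]}}

```text
time: 4.9
tool_pos: [0.5453, 0.1651, 0.1371]
tool_rot: [0.001, -0.014, 1.0, 0.0]
contact_force: [-0.4, 0.2, 0.2]
gripper_width: 0.395
grasp_force: 0.0
```

```bash
python3 - <<'E'
from h import *
f,s=wrist(); print(s["time"],s["tool_pos"],s["tool_rot"],s["contact_force"],s["ft_torque"],s["gripper_width"])
a=f["image"][100:400,120:520,::-1]; cv2.imwrite("pics/w2.png",cv2.resize(a,(800,600),interpolation=cv2.INTER_CUBIC))
E
```

```text
4.9 [0.54530548 0.16505469 0.13708968] [ 1.24102108e-03 -1.35916141e-02  9.99906840e-01  1.95549106e-04] [-0.3623919   0.18972031  0.19620096] [0.01907006 0.03670412 0.02388497] 0.3951486642586802
```

View pics/w2.png

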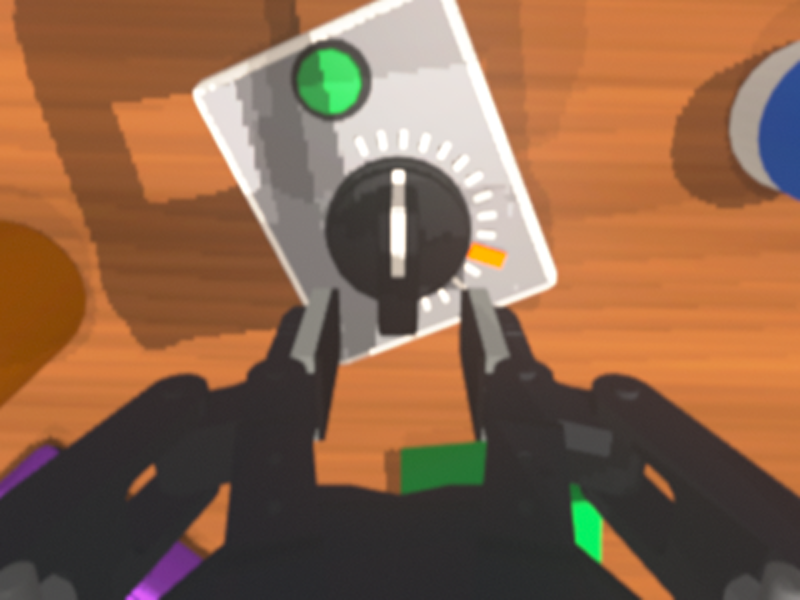

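Emit:
{"name": "play_rows", "arguments": {"commands": [[0,0,25,0,0,0],[0,0,20,0,0,0],[0,0,7,0,0,0],[0,0,0,0,0,0]]}}

```text
time: 5.28
tool_pos: [0.5437, 0.1648, 0.0827]
tool_rot: [-0.001, -0.014, 1.0, -0.0]
contact_force: [0.3, 0.7, 0.2]
gripper_width: 0.395
grasp_force: 0.0
```

```bash
python3 - <<'E'
from h import *
# recompute dial axis from the last picture, at its recorded pose
f=imaging.grab_frame("wrist"); T=np.eye(4); T[:3,:3]=Rn.from_quat([-1.35916141e-02,9.99906840e-01,1.95549106e-04,1.24102108e-03]).as_matrix(); T[:3,3]=[0.54530548,0.16505469,0.13708968]
M=np.linalg.inv(T@np.array(f["mount"])); f["R"]=M[:3,:3]; f["t"]=M[:3,3]
p=lambda x,y:(120+x/2,100+y/2)
print("skirt c",[onz(f,p(398,y),.063).round(4) for y in(157,303,230)], "lr",onz(f,p(326,228),.063),onz(f,p(471,228),.063))
print("bar ends",onz(f,p(398,172),.063),onz(f,p(398,334),.097), "btn",onz(f,p(331,78),.056))
s=manip.state();print(s["tool_pos"],s["contact_force"],s["ft_torque"])
E
```

```text
skirt c [array([0.513, 0.164, 0.063]), array([0.5733, 0.1655, 0.063 ]), array([0.5419, 0.1647, 0.063 ])] lr [0.54179164 0.13681172 0.063     ] [0.54029847 0.19296339 0.063     ]
bar ends [0.5187358  0.16411409 0.063     ] [0.56746612 0.16544467 0.097     ] btn [0.48551518 0.13853629 0.056     ]
[0.54460036 0.16490857 0.08405045] [ 0.44307432 -0.2346049   0.27572396] [ 0.06039772 -0.07869092 -0.00111661]
```

Emit:
{"name": "play_rows", "arguments": {"commands": [[0,0,0,0,0,0],[0,0,0,0,0,0],[0,0,0,0,0,0]], "hand": 20}}

```text
time: 5.58
tool_pos: [0.5454, 0.1651, 0.085]
tool_rot: [0.001, -0.014, 1.0, 0.0]
contact_force: [0.3, -0.6, 0.4]
gripper_width: 0.236
grasp_force: 0.0
```

Emit:
{"name": "play_rows", "arguments": {"commands": [[0,0,0,0,0,0],[0,0,0,0,0,0],[0,0,0,0,0,0],[0,0,0,0,0,0]], "hand": 5}}

```text
time: 5.92
tool_pos: [0.5453, 0.1647, 0.0848]
tool_rot: [0.001, -0.014, 1.0, -0.0]
contact_force: [-1.1, -2.2, 6.6]
gripper_width: 0.152
grasp_force: 62.3
```

Emit:
{"name": "play_rows", "arguments": {"commands": [[0,0,0.5,0,0,0],[0,0,0,0,0,0],[0,0,0,0,0,0]]}}

```text
time: 6.17
tool_pos: [0.5453, 0.1647, 0.0848]
tool_rot: [0.001, -0.014, 1.0, -0.0]
contact_force: [-1.5, -2.8, 8.3]
gripper_width: 0.149
grasp_force: 62.8
```

Emit:
{"name": "play_rows", "arguments": {"commands": [[0,0,0.7,0,0,0],[0,0,0.7,0,0,0],[0,0,0,0,0,0],[0,0,0,0,0,0]]}}

```text
time: 6.5
tool_pos: [0.5454, 0.1647, 0.0848]
tool_rot: [0.001, -0.014, 1.0, -0.0]
contact_force: [-6.3, -4.3, 16.0]
gripper_width: 0.152
grasp_force: 63.9
```

Emit:
{"name": "play_rows", "arguments": {"commands": [[0.7,-0.5,0,0,0,0],[0,0,0,0,0,0],[0,0,0,0,0,0]]}}

```text
time: 6.75
tool_pos: [0.5453, 0.1646, 0.0847]
tool_rot: [0.002, -0.014, 1.0, 0.0]
contact_force: [-2.9, -1.6, 13.7]
gripper_width: 0.154
grasp_force: 63.5
```

Emit:
{"name": "play_rows", "arguments": {"commands": [[0.3,-0.2,0.5,0,0,0],[0,0,0,0,0,0],[0,0,0,0,0,2],[0,0,0,0,0,2],[0,0,0,0,0,2]]}}

```text
time: 7.17
tool_pos: [0.5453, 0.1646, 0.0847]
tool_rot: [0.002, 0.038, 0.999, 0.0]
contact_force: [-3.6, -1.7, 14.7]
gripper_width: 0.148
grasp_force: 63.8
```

```bash
python3 - <<'E'
from h import *
s=manip.state(); w=s["tool_rot"]; print(s["tool_pos"],"phi",np.degrees(2*np.arctan2(w[2],w[1]))%360,s["contact_force"],s["ft_torque"])
E
```

```text
[0.54530395 0.16461818 0.08471805] phi 175.5877337472965 [-3.55691823 -1.70239363 14.72580623] [-0.15003782  0.71249305  0.57202882]
```

Emit:
{"name": "play_rows", "arguments": {"commands": [[0.2,0,0.3,0,0,3],[0,0,0,0,0,3],[0,0,0,0,0,3],[0,0,0,0,0,3],[0,0,0,0,0,3]]}}

```text
time: 7.58
tool_pos: [0.5453, 0.1647, 0.0847]
tool_rot: [0.002, 0.169, 0.986, 0.001]
contact_force: [-4.4, -0.5, 15.2]
gripper_width: 0.152
grasp_force: 63.9
```

Emit:
{"name": "play_rows", "arguments": {"commands": [[0.5,-0.2,0.2,0,0,3],[0,0,0,0,0,4],[0,0,0,0,0,4],[0,0,0,0,0,4],[0,0,0,0,0,4]]}}

```text
time: 8.0
tool_pos: [0.5453, 0.1647, 0.0847]
tool_rot: [0.003, 0.33, 0.944, 0.001]
contact_force: [-1.9, -0.5, 15.6]
gripper_width: 0.148
grasp_force: 63.8
```

```bash
cat > st.py <<'E'
from h import *
s=manip.state(); w=s["tool_rot"]; phi=2*np.arctan2(w[2],w[1]); F=s["contact_force"]
R=Rn.from_quat(np.r_[w[1:],w[0]]).as_matrix()
print(s["time"],s["tool_pos"].round(4),"phi",round(np.degrees(phi)%360,2),"F",F.round(1),"F tool",(R.T@F).round(1),s["ft_torque"].round(2))
E
python3 st.py
```

```text
8.0 [0.5453 0.1647 0.0847] phi 141.5 F [-1.9 -0.5 15.6] F tool [  1.1  -1.5 -15.6] [-0.15  0.46  0.58]
```

Steady, with no slip. Target is φ ≈ 73°, so I'll continue.

Emit:
{"name": "play_rows", "arguments": {"commands": [[0,0,0,0,0,4],[0,0,0,0,0,4],[0,0,0,0,0,4],[0,0,0,0,0,4],[0,0,0,0,0,4]]}}

```text
time: 8.42
tool_pos: [0.5454, 0.1648, 0.0847]
tool_rot: [0.003, 0.489, 0.872, 0.002]
contact_force: [-1.3, -1.3, 15.3]
gripper_width: 0.149
grasp_force: 63.8
```

Emit:
{"name": "play_rows", "arguments": {"commands": [[0,0,0,0,0,4],[0,0,0,0,0,4],[0,0,0,0,0,4],[0,0,0,0,0,4],[0,0,0,0,0,4]]}}

```text
time: 8.83
tool_pos: [0.5455, 0.1648, 0.0847]
tool_rot: [0.002, 0.633, 0.774, 0.002]
contact_force: [-2.7, -0.5, 14.4]
gripper_width: 0.15
grasp_force: 63.7
```

```bash
python3 st.py
```

```text
8.8333 [0.5455 0.1648 0.0847] phi 101.49 F [-2.7 -0.5 14.4] F tool [  0.   -2.6 -14.4] [-0.22  0.35  0.57]
```

Emit:
{"name": "play_rows", "arguments": {"commands": [[0,-0.2,0.2,0,0,4],[0,0,0,0,0,4],[0,0,0,0,0,4],[0,0,0,0,0,4],[0,0,0,0,0,4]]}}

```text
time: 9.25
tool_pos: [0.5455, 0.1648, 0.0847]
tool_rot: [0.002, 0.758, 0.653, 0.003]
contact_force: [-1.2, -0.7, 15.2]
gripper_width: 0.154
grasp_force: 63.8
```

Emit:
{"name": "play_rows", "arguments": {"commands": [[0,0,0,0,0,3],[0,0,0,0,0,3],[0,0,0,0,0,2],[0,0,0,0,0,0],[0,0,0,0,0,0]]}}

```text
time: 9.67
tool_pos: [0.5456, 0.1648, 0.0847]
tool_rot: [0.002, 0.801, 0.599, 0.003]
contact_force: [-1.0, -0.8, 14.4]
gripper_width: 0.15
grasp_force: 63.7
```

```bash
python3 st.py; python3 - <<'E'
from h import *
f,s=wrist(); a=f["image"][120:300,200:440,::-1]; cv2.imwrite("pics/w3.png",cv2.resize(a,(800,600),interpolation=cv2.INTER_CUBIC))
E
```

```text
9.6667 [0.5456 0.1648 0.0847] phi 73.64 F [-1.  -0.8 14.4] F tool [ -1.   -0.6 -14.4] [-0.16  0.36  0.28]
```

View pics/w3.png

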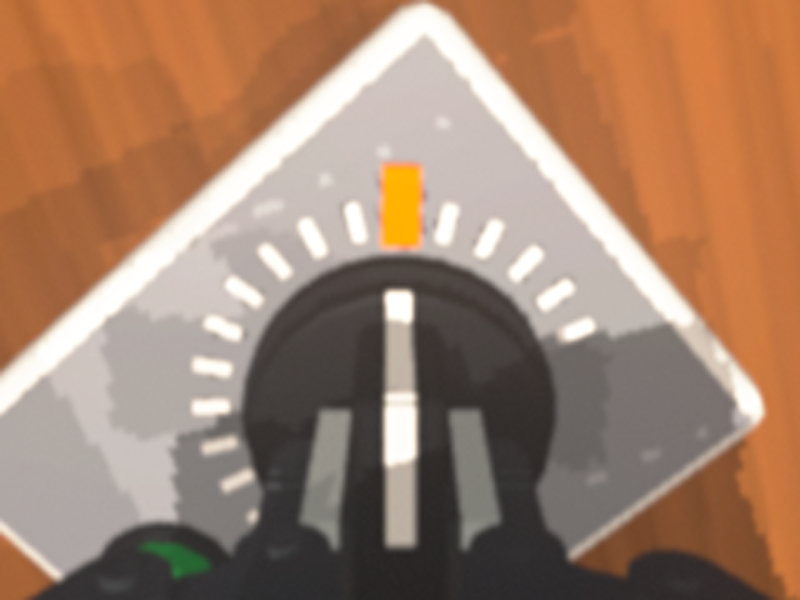

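The pointer (column 400) is in line with the orange mark (column 401). I'll unload the twist, then open while still pressing lightly.

Emit:
{"name": "play_rows", "arguments": {"commands": [[0,0,0,0,0,-1],[0,0,0,0,0,0],[0,0,0,0,0,0]]}}

```text
time: 9.97
tool_pos: [0.5456, 0.1648, 0.0847]
tool_rot: [0.001, 0.796, 0.605, 0.003]
contact_force: [-0.1, -0.4, 15.2]
gripper_width: 0.149
grasp_force: 63.7
```

```bash
python3 st.py
```

```text
9.9667 [0.5456 0.1648 0.0847] phi 74.51 F [-0.1 -0.4 15.2] F tool [ -0.3   0.1 -15.2] [-0.18  0.3  -0.36]
```

Emit:
{"name": "play_rows", "arguments": {"commands": [[0,0,0,0,0,0.55],[0,0,0,0,0,0],[0,0,0,0,0,0]]}}

```text
time: 10.22
tool_pos: [0.5456, 0.1648, 0.0847]
tool_rot: [0.002, 0.798, 0.602, 0.003]
contact_force: [-0.4, 0.1, 13.8]
gripper_width: 0.152
grasp_force: 63.6
```

```bash
python3 st.py
```

```text
10.2167 [0.5456 0.1648 0.0847] phi 74.04 F [-0.4  0.1 13.8] F tool [  0.   -0.3 -13.8] [-0.18  0.32  0.07]
```

Emit:
{"name": "play_rows", "arguments": {"commands": [[0,0,0,0,0,0],[0,0,0,0,0,0],[0,0,0,0,0,0]], "hand": 24}}

```text
time: 10.47
tool_pos: [0.5418, 0.1642, 0.0796]
tool_rot: [-0.0, 0.798, 0.602, -0.0]
contact_force: [-0.4, -0.3, -0.0]
gripper_width: 0.28
grasp_force: 0.0
```

```bash
python3 st.py
```

```text
10.4667 [0.5418 0.1642 0.0796] phi 74.03 F [-0.4 -0.3 -0. ] F tool [-0.4 -0.3  0. ] [ 0.02 -0.08 -0.03]
```

Emit:
{"name": "play_rows", "arguments": {"commands": [[0,0,-20,0,0,0],[0,0,-30,0,0,0],[0,0,-30,0,0,0],[0,0,-20,0,0,0],[0,0,0,0,0,7]]}}

```text
time: 10.88
tool_pos: [0.5448, 0.1647, 0.1855]
tool_rot: [0.002, 0.834, 0.551, 0.004]
contact_force: [0.7, -0.0, 0.1]
gripper_width: 0.278
grasp_force: 0.0
```

Emit:
{"name": "play_rows", "arguments": {"commands": [[0,0,0,0,0,7],[0,0,0,0,0,7],[0,0,0,0,0,7],[0,0,0,0,0,7],[0,0,0,0,0,7]], "hand": 0}}

```text
time: 11.3
tool_pos: [0.5416, 0.1641, 0.179]
tool_rot: [-0.0, 0.962, 0.273, -0.001]
contact_force: [1.0, 0.2, 0.8]
gripper_width: -0.003
grasp_force: 0.0
```

Emit:
{"name": "play_rows", "arguments": {"commands": [[0,0,0,0,0,7],[-40,0,0,0,0,0],[-24,0,0,0,0,0],[0,0,0,0,0,0],[0,0,0,0,0,0]]}}

```text
time: 11.72
tool_pos: [0.4832, 0.1368, 0.179]
tool_rot: [-0.0, 0.976, 0.216, -0.001]
contact_force: [0.6, 1.0, -0.3]
gripper_width: 0.001
grasp_force: 0.0
```

```bash
python3 st.py; python3 - <<'E'
from h import *
f,s=wrist(); cv2.imwrite("pics/w4.png",f["image"][:,:,::-1])
p=lambda X:(lambda h:(h[:2]/h[2]).round(1))(P(f)@np.r_[X,1])
print("pred btn",p([.4862,.138,.056]),"dial",p([.545,.1647,.063]))
E
```

```text
11.7167 [0.4832 0.1368 0.179 ] phi 25.0 F [ 0.6  1.  -0.3] F tool [ 0.9 -0.6  0.3] [-0.02 -0.03  0.02]
pred btn [320.  198.1] dial [320.7 127.5]
```

View pics/w4.png

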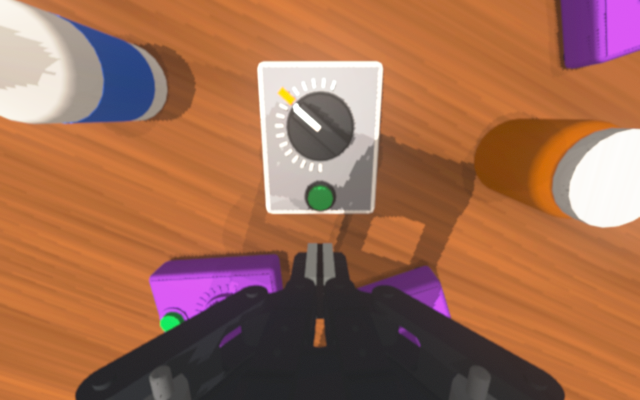

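The timer hasn't moved (button at (320,197), predicted (320,198)) and the dial is on the mark. Next is the button.

Emit:
{"name": "play_rows", "arguments": {"commands": [[3,0,30,0,0,0],[0,0,30,0,0,0],[0,0,30,0,0,0],[0,0,13,0,0,0],[0,0,0,0,0,0]]}}

```text
time: 12.18
tool_pos: [0.4846, 0.1382, 0.0729]
tool_rot: [-0.0, 0.976, 0.217, -0.004]
contact_force: [0.3, 0.2, -0.6]
gripper_width: 0.001
grasp_force: 0.0
```

Emit:
{"name": "play_rows", "arguments": {"commands": [[0,0,2,0,0,0],[0,0,2,0,0,0],[0,0,2,0,0,0],[0,0,1.5,0,0,0],[0,0,0,0,0,0]]}}

```text
time: 12.6
tool_pos: [0.4877, 0.1384, 0.0705]
tool_rot: [0.0, 0.976, 0.217, 0.001]
contact_force: [-0.0, 0.5, 0.8]
gripper_width: -0.0
grasp_force: 0.0
```

Emit:
{"name": "play_rows", "arguments": {"commands": [[0,0,1,0,0,0],[0,0,1,0,0,0],[0,0,1,0,0,0],[0,0,0,0,0,0]]}}

```text
time: 12.93
tool_pos: [0.4877, 0.1384, 0.0673]
tool_rot: [0.0, 0.976, 0.217, 0.001]
contact_force: [0.5, 0.7, 2.9]
gripper_width: -0.002
grasp_force: 1.6
```

Emit:
{"name": "play_rows", "arguments": {"commands": [[0,0,1,0,0,0],[0,0,1,0,0,0],[0,0,0.5,0,0,0],[0,0,0,0,0,0]]}}

```text
time: 13.27
tool_pos: [0.4877, 0.1384, 0.065]
tool_rot: [0.0, 0.976, 0.217, 0.001]
contact_force: [-0.5, 0.1, 6.0]
gripper_width: 0.0
grasp_force: 3.1
```

Emit:
{"name": "play_rows", "arguments": {"commands": [[0,0,0.7,0,0,0],[0,0,0,0,0,0],[0,0,0,0,0,0]]}}

```text
time: 13.52
tool_pos: [0.4877, 0.1384, 0.0649]
tool_rot: [0.0, 0.976, 0.217, 0.0]
contact_force: [-2.6, -0.3, 9.9]
gripper_width: 0.002
grasp_force: 5.0
```

The button is fully down: force is up to 9.9 N and the tool has stopped sinking. I'll let go and lift away.

Emit:
{"name": "play_rows", "arguments": {"commands": [[0,0,-2,0,0,0],[0,0,-4,0,0,0],[0,0,-10,0,0,0],[0,0,-30,0,0,0],[0,0,-40,0,0,0]]}}

```text
time: 13.93
tool_pos: [0.4834, 0.1377, 0.1461]
tool_rot: [-0.0, 0.976, 0.217, -0.005]
contact_force: [0.6, 0.4, -0.1]
gripper_width: 0.001
grasp_force: 0.0
```

Emit:
{"name": "play_rows", "arguments": {"commands": [[0,0,-30,0,0,0],[0,0,0,0,0,0],[0,0,0,0,0,0]]}}

```text
time: 14.18
tool_pos: [0.488, 0.1384, 0.1819]
tool_rot: [0.0, 0.976, 0.217, 0.002]
contact_force: [-0.2, 0.1, -0.7]
gripper_width: 0.001
grasp_force: 0.0
```

```bash
python3 st.py; python3 - <<'E'
from h import *
f,s=wrist(); a=f["image"][40:265,180:480,::-1]; cv2.imwrite("pics/w5.png",cv2.resize(a,(800,600),interpolation=cv2.INTER_CUBIC))
E
```

```text
14.1833 [0.488  0.1384 0.1819] phi 25.03 F [-0.2  0.1 -0.7] F tool [-0.1 -0.2  0.7] [0.   0.02 0.01]
```

View pics/w5.png

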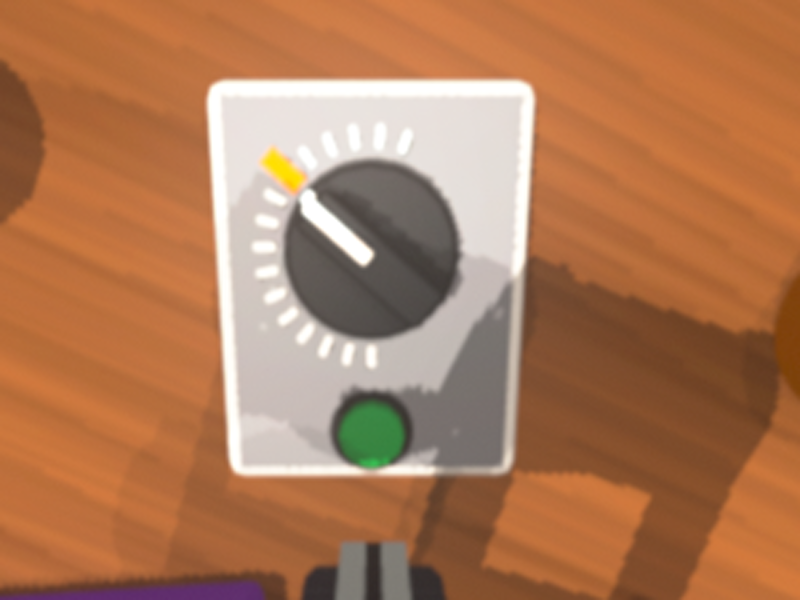

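The pointer tip at (308,200) lies in line with the orange mark at (284,170), the button at (372,433) is up, and the timer is square and unmoved.

```bash
python3 -c "
from plant import manip
print(manip.job_done())"
```

```text
the job is handed in; nothing more can be done
None
```

The dial is on the orange mark, the start button was pushed fully down and released, the timer and the things around it stayed put, and the job is handed in at about 14 s (peak press about 16 N).

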